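Put the big-end caps back with their own connecting rods

TASK

The four connecting rods are back from cleaning and their big-end caps got mixed up on the bench. Lay each cap flat against the open big end of the rod with the same paint mark, flat faces closed up squarely so that the two halves make a full circle again, and let go. Leave the rods lying where they are, and do not push or knock over the two pistons standing there.

Things in the scene. Friction and masses are not known exactly. Their poses are not given: they have to be found in the camera images.
- rod_red: connecting rod, red paint dab (21 x 19 mm) on top of its +y big-end shoulder; loose, flat, 0.85 kg. Origin: at bench level on the axis of its half bore (radius 30 mm), which opens to -x, towards the robot. +x runs along the rod to the small eye at x = 165 mm, z up. Big end 100 mm wide (y), 32 mm high; its 2 flat faces, |y| 30 to 50 mm, lie at x = +1 mm.
- rod_yellow: connecting rod, yellow paint dab (21 x 19 mm) on top of its +y big-end shoulder; loose, flat, 0.85 kg. Origin: at bench level on the axis of its half bore (radius 30 mm), which opens to -x, towards the robot. +x runs along the rod to the small eye at x = 165 mm, z up. Big end 100 mm wide (y), 32 mm high; its 2 flat faces, |y| 30 to 50 mm, lie at x = +1 mm.
- rod_blue: connecting rod, blue paint dab (21 x 19 mm) on top of its +y big-end shoulder; loose, flat, 0.85 kg. Origin: at bench level on the axis of its half bore (radius 30 mm), which opens to -x, towards the robot. +x runs along the rod to the small eye at x = 165 mm, z up. Big end 100 mm wide (y), 32 mm high; its 2 flat faces, |y| 30 to 50 mm, lie at x = +1 mm.
- rod_green: connecting rod, green paint dab (21 x 19 mm) on top of its +y big-end shoulder; loose, flat, 0.85 kg. Origin: at bench level on the axis of its half bore (radius 30 mm), which opens to -x, towards the robot. +x runs along the rod to the small eye at x = 165 mm, z up. Big end 100 mm wide (y), 32 mm high; its 2 flat faces, |y| 30 to 50 mm, lie at x = +1 mm.
- cap_red: loose big-end cap, red dab on top of its +y shoulder; flat, 0.2 to 0.36 kg. 100 mm wide (y), 32 high. Origin: at bench level on the axis of its half bore (radius 30 mm, open to +x), not in the metal. Flat faces at x = -1 mm; arch at y = 0 is metal from x = -30 to -50 mm (outer pad 26 mm wide): grip it there along x. Closed up: its frame coincides with the rod's (faces then 2 mm apart).
- cap_yellow: loose big-end cap, yellow dab on top of its +y shoulder; flat, 0.2 to 0.36 kg. 100 mm wide (y), 32 high. Origin: at bench level on the axis of its half bore (radius 30 mm, open to +x), not in the metal. Flat faces at x = -1 mm; arch at y = 0 is metal from x = -30 to -50 mm (outer pad 26 mm wide): grip it there along x. Closed up: its frame coincides with the rod's (faces then 2 mm apart).
- cap_blue: loose big-end cap, blue dab on top of its +y shoulder; flat, 0.2 to 0.36 kg. 100 mm wide (y), 32 high. Origin: at bench level on the axis of its half bore (radius 30 mm, open to +x), not in the metal. Flat faces at x = -1 mm; arch at y = 0 is metal from x = -30 to -50 mm (outer pad 26 mm wide): grip it there along x. Closed up: its frame coincides with the rod's (faces then 2 mm apart).
- cap_green: loose big-end cap, green dab on top of its +y shoulder; flat, 0.2 to 0.36 kg. 100 mm wide (y), 32 high. Origin: at bench level on the axis of its half bore (radius 30 mm, open to +x), not in the metal. Flat faces at x = -1 mm; arch at y = 0 is metal from x = -30 to -50 mm (outer pad 26 mm wide): grip it there along x. Closed up: its frame coincides with the rod's (faces then 2 mm apart).
- piston_a: new aluminium piston standing on its skirt, crown up, loose, in the row with the caps: 92 mm across, 76 mm high, 0.42 kg. Origin: centre of its underside; z up. Not to be handled.
- piston_b: new aluminium piston standing on its skirt, crown up, loose, to the left of the rods: 92 mm across, 76 mm high, 0.42 kg. Origin: centre of its underside; z up. Not to be handled.
Things that resemble listed ones, but are neither listed nor needed, are in the scene too. Leave any brown or turquoise look-alike of the rod_green alone. Leave any purple look-alike of the cap_blue alone.

How it is judged:
By the outcome, as a careful person would: the job done as asked, in the order asked, and still so for the second after the job is handed in, with the robot touching nothing.
It also fails if it takes over 115 s, if anything falls off the work surface, if the arm or the gripper's body presses on something with over 40 N, if the wrist force passes 120 N, or if a joint passes its speed limit or range.

ROBOT

A 7-joint arm with a two-finger parallel gripper is mounted at the origin on the work surface. World frame = base frame: x ahead of the robot, y to its left, z up, the work surface at z = 0. Lengths are in m, angles in rad, forces in N, time in s.
With the tool pointing down it reaches from about 0.4 to 0.85 m from the base axis. Payload 10.4 kg.
Tool frame: the origin (TCP) lies at the very end of the fingers, on their centre line; the grasp point (between the pads) lies 19 mm behind it; z points along the fingers, y is the line along which they close (so a half turn about z gives the same grasp; the last joint's range is limited). The gripper opens to 85 mm and grips with 20 to 120 N. Pads are 22 mm wide; open, the fingers measure 114 mm over their backs; the gripper's body (76 mm by 85 mm) begins 54 mm behind the grasp point. The pads swing forward as they close: fully open they stand 13 mm farther back than shut.
Start: joints at [1.115, 0.332, -0.065, 1.46, 0.022, 1.35, -0.088], TCP at [0.262, -0.567, 0.231] pointing down, gripper open.
Joint ranges: [-2.6, 2.6], [-0.5, 2.12], [-1.47, 1.34], [0.16, 2.42], [-1.27, 4.41], [0.06, 2.06], [-2.6, 2.6]. Speed limits (rad/s): [2.22, 2.22, 2.79, 2.79, 3.14, 3.14, 3.14].

INTERFACE

Orientations are given as a unit quaternion [x, y, z, w].
In Python, from workcell import * gives the robot as it stands.
- The arm moves only by the tool step_arm, never from a script. Its argument "commands" is one flat list of numbers, 7 for each row, row after row: the finger opening in mm, from 0 to 85.4, then the shift along the world's x, y, z as a fraction of full scale, then the turn, a rotation vector about the world's x, y, z as a fraction of full scale. A call has exactly 10 rows; each row is the pose to reach, as a shift and turn from the pose commanded when the call began, turning the shorter way round; what a row does not reach only later rows make up. Full scale, the value 1, is 0.6 m for a shift and pi rad for a turn. A row lasts 1/8 s, in which the tool goes at most 62.5 mm and 10.7 degrees, less where a joint would pass 70% of its speed; a pose out of reach is approached as far as the arm can. A call with a number of a shift or a turn outside -1 to 1 is refused whole. A call with a gripper value outside its range is refused whole. The fingers move at their own pace and stop on an object; "squeeze" is the grip in N (left out, the last holds). Time passes only in rows, so rows that repeat a pose let the fingers close, or fill a call up. It gives the time, the measured TCP pose, the force, the opening and the grip force at its end, in the units of the state.
- get_obs(): the state, without advancing time (a new reading comes with each control period).
- camera(name): name is "scene" or "top" or "wrist"; returns the picture (420x560x3 uint8, red, green, blue); there is no depth.
- camera_params(name): a dict with "mtx" (3x3 intrinsics, pixels), "extrinsics" (4x4, takes a point from world to camera coordinates); the wrist camera has in their place "tool_from_camera" (4x4, takes a point from camera to tool coordinates, whose origin is the TCP and whose axes are the flange's). Camera axes: x right, y down, z forward; pixel columns grow to the right and rows downward; lengths in m; the calibration is good to about 2 mm. The wrist camera is an equidistant fisheye: a pixel r from the principal point sees the ray r / f radians off the axis. A picture is of the moment at which its call begins: read the wrist's pose just before it. camera_params takes no time and is no camera call.
- hand_in(): hands the job in; it is judged then, once.
The state is a dict: "clock": time; "joint_pos": joint angles; "joint_velocities": joint speeds; "tau": joint torques, N m; "position": TCP position; "ee_rot": TCP orientation; "ft_force": force on the tool from outside, world axes, zero at the start; "torque": the same for the moment, N m; "grip_width": opening from 0.0 (shut) to 1.0 (fully open); "grasp_force": force on a finger pad.
Only numpy, scipy, OpenCV 4.12 (cv2) and the standard library are available. Lean on these libraries where they do the work, as an engineer would, in place of code of your own. Each camera call takes 0.05 s, during which the arm holds its last target. There are 200 camera calls.

## Working session

There is one attempt and no reset: what is moved stays moved. The work goes in short steps, Python scripts to look and compute and a tool call to move; the robot and the scene stay as the last step left them, time stands still between calls to the robot, and variables do not carry over. Pictures are saved under pics/ and viewed, at most 14 in all, crops included, and the job is handed in when it is done.

Besides the shell and the picture viewer there is one more tool, called by a JSON object that holds its "name" and its "arguments", one argument or row to a line. step_arm: Moves the arm, as the interface text tells. Its arguments: {"type":"object","properties":{"commands":{"type":"array","items":{"type":"number"}},"squeeze":{"type":"number"}},"required":["commands"]}

```bash
mkdir -p pics; python3 - <<'E'
from workcell import *
import cv2
for n in ("top","scene"):
    cv2.imwrite(f"pics/{n}0.png",cv2.resize(camera(n)[:,:,::-1],(800,600),interpolation=cv2.INTER_CUBIC))
    p=camera_params(n);print(n,p)
print(camera_params("wrist"));print(get_obs())
E
```

```text
top {'mtx': array([[527.79742326,   0.        , 286.46981445],
       [  0.        , 527.79742326, 210.16534612],
       [  0.        ,   0.        ,   1.        ]]), 'extrinsics': array([[ 0.01369516, -0.99987177, -0.00829964, -0.00971532],
       [-0.99713443, -0.01303912, -0.07451791,  0.49113227],
       [ 0.07440014,  0.00929639, -0.99718514,  1.31835246],
       [ 0.        ,  0.        ,  0.        ,  1.        ]])}
scene {'mtx': array([[451.68598797,   0.        , 278.6549642 ],
       [  0.        , 451.68598797, 207.44649872],
       [  0.        ,   0.        ,   1.        ]]), 'extrinsics': array([[-0.46238932,  0.88656449,  0.01412522,  0.21276976],
       [ 0.52886896,  0.28854906, -0.79814601, -0.20878336],
       [-0.71168373, -0.3615838 , -0.60229845,  1.7313735 ],
       [ 0.        ,  0.        ,  0.        ,  1.        ]])}
{'mtx': array([[325.1922621 ,   0.        , 279.50833419],
       [  0.        , 325.1922621 , 208.18255266],
       [  0.        ,   0.        ,   1.        ]]), 'tool_from_camera': array([[ 5.18467943e-04, -9.51003752e-01, -3.09178905e-01,
  
[... 303 characters left out ...]
pos': array([ 1.11540029,  0.33282588, -0.06470796,  1.46085274,  0.02161313,
        1.3499221 , -0.08852159]), 'joint_velocities': array([ 0.00104978, -0.00218346,  0.0005142 , -0.00265147, -0.00084002,
       -0.0010852 ,  0.0008662 ]), 'tau': array([ 1.33219306e-03, -6.26746058e+01,  4.90985450e-02, -3.92432392e+01,
        1.63779734e-02,  6.89036620e-03, -2.37804238e-05]), 'position': array([ 0.26198517, -0.56706366,  0.23058697]), 'ee_rot': array([ 9.76676114e-01,  2.14716877e-01, -1.74833433e-04, -6.32310100e-04]), 'ft_force': array([-0.42809989, -0.38348515, -0.03968541]), 'torque': array([-0.01593336,  0.0283195 , -0.01168353]), 'grasp_force': 0.0, 'grip_width': 0.9959425941175771}
```

View pics/top0.png

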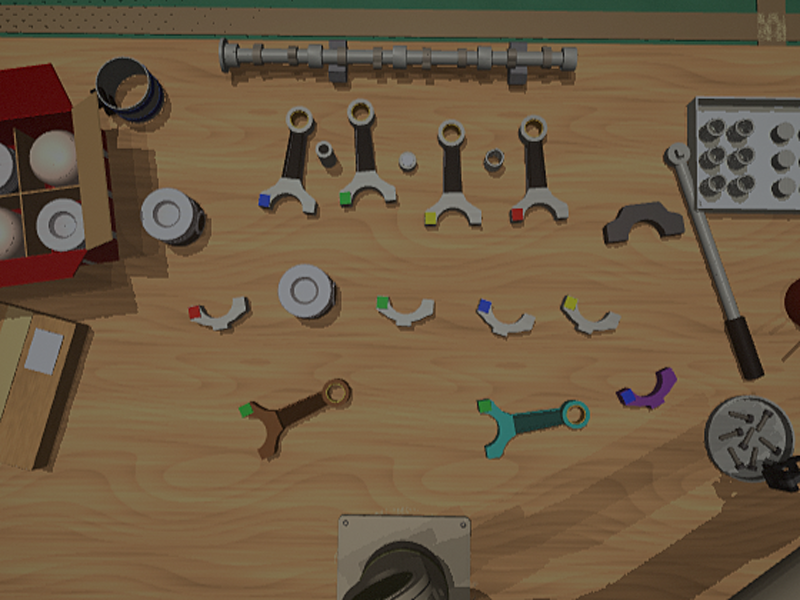

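View pics/scene0.png

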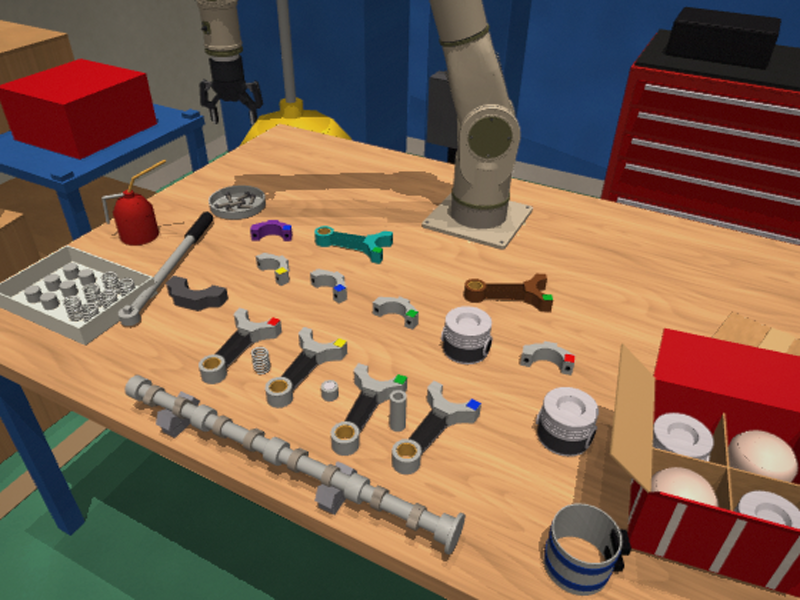

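The top view has x upwards and y to the left. The rods lie in the order blue, green, yellow, red (left to right), and the caps red, [piston], green, blue, yellow. The brown and turquoise rods and the purple cap are decoys. I'll move over the row for closer wrist views.

{"name": "step_arm", "arguments": {
  "commands": [85,0.4,0.65,0.06,0,0,0.362,85,0.4,0.65,0.06,0,0,0.362,85,0.4,0.65,0.06,0,0,0.362,85,0.4,0.65,0.06,0,0,0.362,85,0.4,0.65,0.06,0,0,0.362,85,0.4,0.65,0.06,0,0,0.362,85,0.4,0.65,0.06,0,0,0.362,85,0.4,0.65,0.06,0,0,0.362,85,0.4,0.65,0.06,0,0,0.362,85,0.4,0.65,0.06,0,0,0.362]
}}

```text
clock: 1.35
position: [0.5015, -0.1786, 0.267]
ee_rot: [0.708, 0.706, -0.0, -0.0]
ft_force: [0.8, -0.5, -0.1]
grip_width: 0.993
grasp_force: 0.0
```

```bash
cat > h.py <<'E'
from workcell import *
import numpy as np, cv2
from scipy.spatial.transform import Rotation as R
def shot(name):
    o=get_obs(); im=camera("wrist")[:,:,::-1].copy(); cv2.imwrite(f"pics/{name}_raw.png",im)
    np.savez(f"pics/{name}.npz",p=o["position"],q=o["ee_rot"]); return im
def wpix(name,uv,z):
    d=np.load(f"pics/{name}.npz"); P=camera_params("wrist"); K=P["mtx"]; T=P["tool_from_camera"]
    uv=np.atleast_2d(uv).astype(float)
    xy=np.c_[(uv[:,0]-K[0,2])/K[0,0],(uv[:,1]-K[1,2])/K[1,1]]; r=np.hypot(*xy.T); s=np.sinc(r/np.pi)
    ray=np.c_[xy*s[:,None],np.cos(r)]
    Rt=R.from_quat(d["q"]).as_matrix(); c=d["p"]+Rt@T[:3,3]; w=ray@(Rt@T[:3,:3]).T
    return (c+w*((z-c[2])/w[:,2])[:,None])[:,:2]
def wproj(name,X):
    d=np.load(f"pics/{name}.npz"); P=camera_params("wrist"); K=P["mtx"]; T=P["tool_from_camera"]
    Rt=R.from_quat(d["q"]).as_matrix(); c=(np.atleast_2d(X)-d["p"])@Rt; c=(c-T[:3,3])@T[:3,:3]
    h=np.hypot(c[:,0],c[:,1]); a=np.arctan2(h,c[:,2])/np.maximum(h,1e-9)
    return np.c_[K[0,0]*a*c[:,0]+K[0,2],K[1,1]*a*c[:,1]+K[1,2]]
def ortho(name,x0,x1,y0,y1,z,mm=1.0):
    """rectified view at height z: up = +x, left = +y; mm per pixel"""
    s=mm/1000; xs=np.arange(x1,x0,-s); ys=np.arange(y1,y0,-s)
    Y,X=np.meshgrid(ys,xs); uv=wproj(name,np.c_[X.ravel(),Y.ravel(),np.full(X.size,z)]).reshape(*X.shape,2).astype(np.float32)
    return cv2.remap(cv2.imread(f"pics/{name}_raw.png"),uv[...,0],uv[...,1],cv2.INTER_CUBIC)
def toppix(uv,z):
    P=camera_params("top");E=P["extrinsics"];uv=np.atleast_2d(uv).astype(float)
    ray=np.c_[uv,np.ones(len(uv))]@np.linalg.inv(P["mtx"]).T@E[:3,:3]; c=-E[:3,:3].T@E[:3,3]
    return (c+ray*((z-c[2])/ray[:,2])[:,None])[:,:2]
E
python3 - <<'E'
from h import *
im=shot("w1"); cv2.imwrite("pics/w1v.png",cv2.resize(im,(800,600),interpolation=cv2.INTER_CUBIC))
names="rodB rodG rodY rodR capR capG capB capY pisA pisB".split()
uv=np.array([(290,197),(368,188),(454,210),(540,205),(222,308),(408,305),(510,315),(595,318),(305,292),(170,215)])*.7
for n,p in zip(names,toppix(uv,.032)):print(n,p.round(3))
o=get_obs();print(o["position"],o["ee_rot"],o["joint_pos"].round(2))
E
```

```text
rodB [0.671 0.211]
rodG [0.689 0.073]
rodY [ 0.651 -0.08 ]
rodR [ 0.662 -0.232]
capR [0.472 0.325]
capG [ 0.482 -0.001]
capB [ 0.467 -0.18 ]
capY [ 0.463 -0.328]
pisA [0.502 0.18 ]
pisB [0.636 0.423]
[ 0.50143082 -0.17883964  0.26699263] [ 7.08127452e-01  7.06084551e-01 -3.05736082e-04 -1.58221791e-04] [ 0.7   0.14 -0.49  1.63  0.07  1.39  0.2 ]
```

View pics/w1v.png

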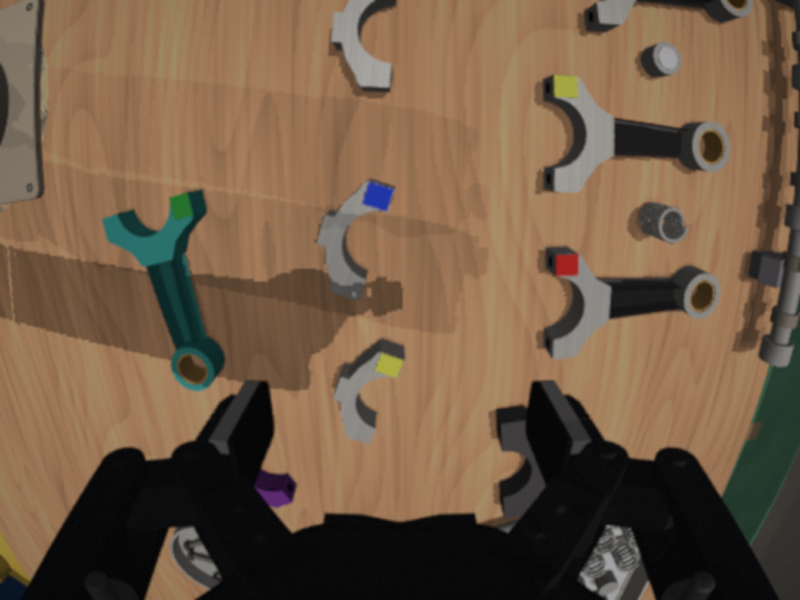

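The wrist view shows the yellow and red rods, the blue and yellow caps, and a grey look-alike cap at (520,460). I'll take one more view for the left half.

{"name": "step_arm", "arguments": {
  "commands": [85,0,0.54,0,0,0,0,85,0,0.54,0,0,0,0,85,0,0.54,0,0,0,0,85,0,0.54,0,0,0,0,85,0,0.54,0,0,0,0,85,0,0.54,0,0,0,0,85,0,0.54,0,0,0,0,85,0,0.54,0,0,0,0,85,0,0.54,0,0,0,0,85,0,0.54,0,0,0,0]
}}

```text
clock: 2.65
position: [0.5024, 0.1457, 0.2674]
ee_rot: [0.708, 0.706, -0.0, 0.0]
ft_force: [-0.7, -0.6, -0.0]
grip_width: 0.996
grasp_force: 0.0
```

```bash
python3 - <<'E'
from h import *
shot("w2")
C=dict(rodB=("w2",.671,.211),rodG=("w2",.689,.073),rodY=("w1",.651,-.08),rodR=("w1",.662,-.232),capR=("w2",.472,.325),capG=("w2",.482,-.001),capB=("w1",.467,-.18),capY=("w1",.463,-.328))
T=[]
for k,(n,x,y) in C.items():
    im=ortho(n,x-.07,x+.07,y-.0667,y+.0667,.032,.667)  # 200x210
    im=cv2.convertScaleAbs(im,alpha=1.5,beta=10)
    im=im[:210,:200]
    for i in range(0,200,30):cv2.line(im,(i,0),(i,4),(0,0,255),1)
    for i in range(0,210,30):cv2.line(im,(0,i),(4,i),(0,0,255),1)
    im=cv2.resize(im,(200,210));T.append(im)
big=np.vstack([np.hstack(T[:4]),np.hstack(T[4:])]);cv2.imwrite("pics/o1.png",big);print(big.shape)
E
```

```text
(420, 800, 3)
```

View pics/o1.png

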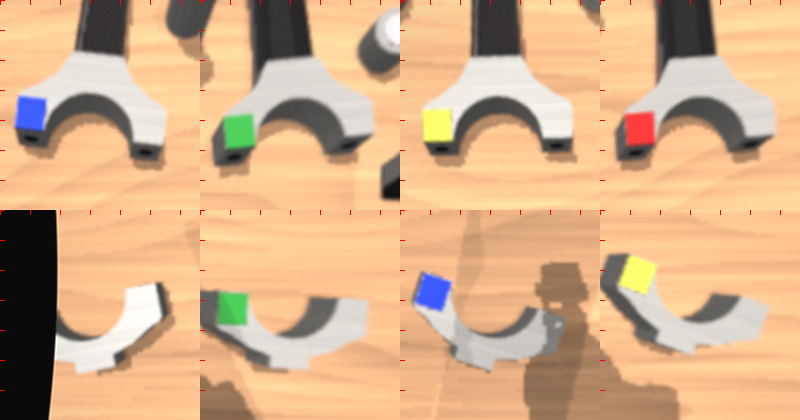

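The rectified tiles show the half bores and dabs clearly, but cap_red is cut off. I'll go further left for it.

{"name": "step_arm", "arguments": {
  "commands": [60,-0.05,0.2,0,0,0,0,60,-0.05,0.2,0,0,0,0,60,-0.05,0.2,0,0,0,0,60,-0.05,0.2,0,0,0,0,60,-0.05,0.2,0,0,0,0,60,-0.05,0.2,0,0,0,0,60,-0.05,0.2,0,0,0,0,60,-0.05,0.2,0,0,0,0,60,-0.05,0.2,0,0,0,0,60,-0.05,0.2,0,0,0,0]
}}

```text
clock: 3.95
position: [0.4721, 0.2666, 0.2673]
ee_rot: [0.707, 0.707, 0.0, 0.0]
ft_force: [-0.1, 0.4, -0.2]
grip_width: 0.703
grasp_force: 0.0
```

```bash
cat > fit.py <<'E'
from h import *
from scipy.optimize import minimize
def tmpl(kind):
    """(points,weights) in object frame, mm; +1 metal top, -1 not, mirrored for cap"""
    X,Y=np.meshgrid(np.arange(-12,56,1.),np.arange(-62,63,1.)); r=np.hypot(X,Y); W=np.zeros_like(X)
    W[(X>1)&(abs(Y)<50)&(r>30)&(X<18)]=1           # shoulders
    W[(X>1)&(r>30)&(r<43)]=1                        # arch
    W[(X<1)&(abs(Y)<50)]=-1; W[(r<30)]=-1; W[(X<12)&(abs(Y)>50)&(abs(Y)<60)]=-1
    W[(X<1)&(abs(Y)<27)&(r>30)]=0
    W[(X<-6)]=0
    if kind=="cap":
        W[(X>50)&(abs(Y)<11)]=-1; W[(X<50)&(X>30)&(abs(Y)<11)&(r>30)]=1
    W[W>0]/=(W>0).sum(); W[W<0]/=(W<0).sum()
    m=W!=0; s=-1 if kind=="cap" else 1
    return np.c_[s*X[m],Y[m]],W[m]
def metal(im,vthr):
    hsv=cv2.cvtColor(im,cv2.COLOR_BGR2HSV).astype(int); H,S,V=hsv[...,0],hsv[...,1],hsv[...,2]
    m=((S<70)&(V>vthr))|((S>130)&((H>35)|(H<4)|(H>172)|((H>24)&(H<34))))
    return cv2.GaussianBlur(m.astype(np.float32),(0,0),1.2)
def fit(name,kind,x,y,vthr=95):
    h=.1; mm=.5; im=ortho(name,x-h,x+h,y-h,y+h,.032,mm); M=metal(im,vthr); P,W=tmpl(kind)
    def world(t):
        c,s=np.cos(t[2]/50),np.sin(t[2]/50); return P@np.array([[c,s],[-s,c]])+t[:2]
    def cost(t):
        w=world(t); u=((h*1000-w[:,1])/mm-.0).astype(np.float32); v=((h*1000-w[:,0])/mm).astype(np.float32)
        return -float(W@cv2.remap(M,u,v,cv2.INTER_LINEAR)[:,0])
    best=min((minimize(cost,[a,b,c],method="Nelder-Mead",options=dict(initial_simplex=np.array([[a,b,c],[a+6,b,c],[a,b+6,c],[a,b,c+6]])))
        for a in (-25,0,25) for b in (-12,12) for c in (-20,0,20)),key=lambda r:r.fun)
    t=best.x; yaw=t[2]/50; px,py=x+t[0]/1000,y+t[1]/1000
    ov=cv2.convertScaleAbs(im,alpha=1.5,beta=10)
    c,s=np.cos(yaw),np.sin(yaw)
    k=-1 if kind=="cap" else 1; a=np.radians(np.arange(-90,91,6))
    L=np.r_[[[k,-50]],[[k,-30]],np.c_[k*30*np.cos(a),30*np.sin(a)],[[k,30]],[[k,50]],[[k*18,50]]]
    if kind=="cap": L=np.r_[L,[[-50,13]],[[-50,-13]],[[-18,-50]],[[-1,-50]]]
    L=L@np.array([[c,s],[-s,c]])+t[:2]
    uv=np.c_[(h*1000-L[:,1])/mm,(h*1000-L[:,0])/mm]
    cv2.polylines(ov,[np.round(uv*8).astype(np.int32)],False,(255,0,255),1,cv2.LINE_AA,3)
    cu,cv_=int(200-t[1]/mm),int(200-t[0]/mm)
    ov=cv2.copyMakeBorder(ov,150,150,150,150,cv2.BORDER_CONSTANT)[cv_+150-150:cv_+150+150,cu+150-130:cu+150+130]
    return np.array([px,py,np.degrees(yaw)]),best.fun,cv2.resize(ov,(200,231))
E
python3 - <<'E'
from fit import *
shot("w3")
C=dict(rodB=("w2",.671,.211),rodG=("w2",.689,.073),rodY=("w1",.651,-.08),rodR=("w1",.662,-.232),capR=("w3",.482,.325),capG=("w2",.492,-.001),capB=("w1",.477,-.18),capY=("w1",.473,-.328))
T=[]
for k,(n,x,y) in C.items():
    p,f,o=fit(n,k[:3],x,y,60 if k=="capB" else 95);print(k,p[:2].round(4),p[2].round(2),round(f,3));T.append(o)
cv2.imwrite("pics/o2.png",np.vstack([np.hstack(T[:4]),np.hstack(T[4:])]))
E
```

```text
rodB [0.6492 0.2189] -6.82 -0.956
rodG [0.6641 0.0725] 5.82 -0.949
rodY [ 0.6271 -0.0786] 1.61 -0.954
rodR [ 0.6378 -0.2327] 4.56 -0.956
capR [0.4847 0.3378] 12.65 -0.94
capG [0.4962 0.0036] -2.09 -0.942
capB [ 0.4825 -0.1763] -18.32 -0.911
capY [ 0.4875 -0.3276] -19.44 -0.949
```

View pics/o2.png

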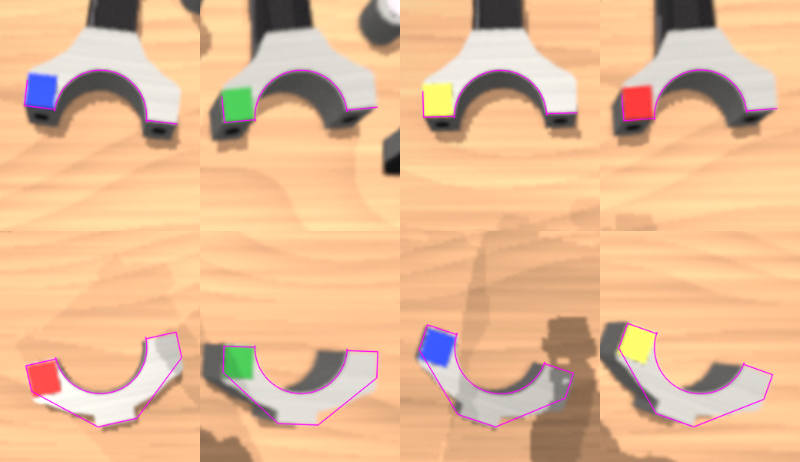

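The fits match the outlines well, with the bore arc and flat faces on the edges in all eight tiles. I'll pick up cap_red first.

{"name": "step_arm", "arguments": {
  "commands": [50,-0.044,0.104,-0.1,0,0,0.0703,50,-0.044,0.104,-0.2,0,0,0.0703,50,-0.044,0.104,-0.25,0,0,0.0703,50,-0.044,0.104,-0.34,0,0,0.0703,50,-0.044,0.104,-0.4,0,0,0.0703,50,-0.044,0.104,-0.42,0,0,0.0703,50,-0.044,0.104,-0.435,0,0,0.0703,50,-0.044,0.104,-0.435,0,0,0.0703,50,-0.044,0.104,-0.435,0,0,0.0703,50,-0.044,0.104,-0.435,0,0,0.0703]
}}

```text
clock: 5.25
position: [0.4463, 0.3293, 0.0072]
ee_rot: [0.625, 0.78, 0.001, 0.0]
ft_force: [0.4, 0.7, -0.7]
grip_width: 0.589
grasp_force: 0.0
```

{"name": "step_arm", "arguments": {
  "commands": [5,0,0,0,0,0,0,5,0,0,0,0,0,0,5,0,0,0,0,0,0,5,0,0,0,0,0,0,5,0,0,0,0,0,0,5,0,0,0,0,0,0,5,0,0,0,0,0,0,5,0,0,0,0,0,0,5,0,0,0,0,0,0,5,0,0,0,0,0,0],
  "squeeze": 40
}}

```text
clock: 6.5
position: [0.446, 0.3291, 0.0069]
ee_rot: [0.625, 0.78, 0.0, 0.0]
ft_force: [-1.4, -1.9, 6.2]
grip_width: 0.253
grasp_force: 38.3
```

{"name": "step_arm", "arguments": {
  "commands": [5,0,0,0.1,0,0,0,5,0,0,0.2,0,0,0,5,0,0,0.3,0,0,0,5,0.22,-0.6,0.3,0,0,-0.0447,5,0.22,-0.6,0.3,0,0,-0.0447,5,0.22,-0.6,0.3,0,0,-0.0447,5,0.22,-0.6,0.3,0,0,-0.0447,5,0.22,-0.6,0.3,0,0,-0.0447,5,0.22,-0.6,0.3,0,0,-0.0447,5,0.22,-0.6,0.3,0,0,-0.0447]
}}

```text
clock: 7.75
position: [0.5781, -0.037, 0.1853]
ee_rot: [0.681, 0.732, -0.001, -0.0]
ft_force: [-0.4, 0.6, -2.4]
grip_width: 0.247
grasp_force: 39.2
```

{"name": "step_arm", "arguments": {
  "commands": [5,0.018,-0.335,0,0,0,0,5,0.018,-0.335,0,0,0,0,5,0.018,-0.335,0,0,0,0,5,0.018,-0.335,0,0,0,0,5,0.018,-0.335,-0.1,0,0,0,5,0.018,-0.335,-0.2,0,0,0,5,0.018,-0.335,-0.2,0,0,0,5,0.018,-0.335,-0.2,0,0,0,5,0.018,-0.335,-0.2,0,0,0,5,0.018,-0.335,-0.2,0,0,0]
}}

```text
clock: 9.0
position: [0.5896, -0.2323, 0.0684]
ee_rot: [0.678, 0.735, 0.0, 0.001]
ft_force: [0.2, 0.2, -2.7]
grip_width: 0.25
grasp_force: 39.3
```

```bash
cat > go.py <<'E'
from h import *
import sys
# usage: go.py x y z yaw(deg of object)   -> fractions from the measured pose
x,y,z,yaw=map(float,sys.argv[1:5]); o=get_obs(); q=o["ee_rot"]
cur=np.degrees(2*np.arctan2(q[1],q[0]))-90; d=(np.array([x,y,z])-o["position"])/.6
print("pos",o["position"].round(4),"yaw",cur.round(2),"| shift",d.round(4),"turn",round(((yaw-cur+180)%360-180)/180,4),"F",o["ft_force"].round(1))
E
python3 go.py 0.5989 -0.2358 0.0075 4.56
```

```text
pos [ 0.5896 -0.2323  0.0684] yaw 4.56 | shift [ 0.0155 -0.0059 -0.1014] turn -0.0 F [ 0.2  0.2 -2.7]
```

{"name": "step_arm", "arguments": {
  "commands": [5,0,-0.007,0,0,0,0,5,0,-0.007,-0.05,0,0,0,5,0,-0.007,-0.085,0,0,0,5,0,-0.007,-0.096,0,0,0,5,0,-0.007,-0.0985,0,0,0,5,0,-0.007,-0.0985,0,0,0,5,0.005,-0.006,-0.0985,0,0,0,5,0.01,-0.006,-0.0985,0,0,0,5,0.0125,-0.006,-0.0985,0,0,0,5,0.0125,-0.006,-0.0985,0,0,0]
}}

```text
clock: 10.25
position: [0.5962, -0.2355, 0.0073]
ee_rot: [0.678, 0.735, 0.0, 0.0]
ft_force: [-0.6, 0.9, -1.7]
grip_width: 0.246
grasp_force: 39.2
```

```bash
python3 - <<'E'
from h import *
shot("w4"); im=ortho("w4",.55,.70,-.30,-.15,.032,.25)
cv2.imwrite("pics/w4v.png",cv2.convertScaleAbs(im,alpha=1.6,beta=15))
E
python3 go.py 0.5989 -0.2358 0.0075 4.56
```

```text
pos [ 0.5961 -0.2356  0.0072] yaw 4.57 | shift [ 0.0047 -0.0004  0.0005] turn -0.0 F [-1.4 -0.3 -1.6]
```

View pics/w4v.png

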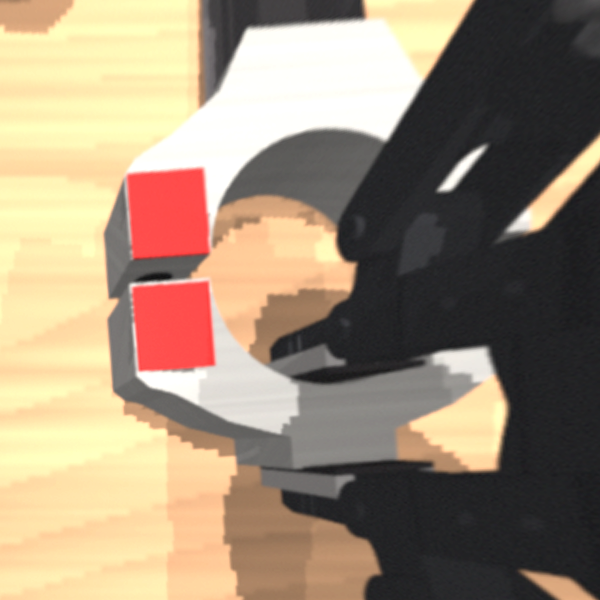

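The close-up shows the cap dab at (172,325) below the rod dab at (168,213), square but still about 6.5 mm apart and slightly left. I'll measure both dabs in code.

```bash
cat > dab.py <<'E'
from h import *
def dabs(name,col,x,y,near=None,mm=.25,h=.1):
    im=ortho(name,x-h,x+h,y-h,y+h,.032,mm); hs=cv2.cvtColor(im,cv2.COLOR_BGR2HSV).astype(int); H,S,V=hs[...,0],hs[...,1],hs[...,2]
    m={"R":(H<5)|(H>172),"Y":(H>24)&(H<34),"G":(H>45)&(H<80),"B":(H>105)&(H<130)}[col]&(S>130)&(V>70)
    m=cv2.morphologyEx(m.astype(np.uint8),cv2.MORPH_OPEN,np.ones((9,9)))
    out=[]
    for c in cv2.findContours(m,0,1)[0]:
        if cv2.contourArea(c)*mm*mm<250: continue
        (u,v),(a,b),t=cv2.minAreaRect(c); t=(t+45)%90-45
        out.append([x+h-v*mm/1000,y+h-u*mm/1000,-t,a*mm,b*mm])
    return np.array(sorted(out,key=lambda r:r[0]))
def rel(name,col,x,y):
    d=dabs(name,col,x,y); print(d.round(4))
    if len(d)<2: return
    ry=np.radians(d[1,2]); v=(d[1,:2]-d[0,:2])*1000
    print("dab sep along rod x %.2f mm, cap y rel rod %.2f mm, dyaw %.2f"%(v@[np.cos(ry),np.sin(ry)],-(v@[-np.sin(ry),np.cos(ry)]),d[0,2]-d[1,2]))
E
python3 - <<'E'
from dab import *
rel("w4","R",.63,-.21)
# dab offset in object frames from first shots with fitted poses
for k,n,c,p in [("rodR","w1","R",(.6378,-.2327,4.56)),("rodY","w1","Y",(.6271,-.0786,1.61)),("rodG","w2","G",(.6641,.0725,5.82)),("rodB","w2","B",(.6492,.2189,-6.82)),("capR","w3","R",(.4847,.3378,12.65)),("capG","w2","G",(.4962,.0036,-2.09)),("capB","w1","B",(.4825,-.1763,-18.32)),("capY","w1","Y",(.4875,-.3276,-19.44))]:
    a=np.radians(p[2]); g=np.array(p[:2])+[-.04*np.sin(a),.04*np.cos(a)]
    d=dabs(n,c,*g,h=.04)
    for r in d:
        v=(r[:2]-p[:2])*1000; print(k,"dab in obj: x %.1f y %.1f"%(v@[np.cos(a),np.sin(a)],v@[-np.sin(a),np.cos(a)]),"yaw %.1f vs %.1f"%(r[2],p[2]))
E
```

```text
[[ 0.6185 -0.1933  4.3987 21.36   19.1358]
 [ 0.6466 -0.192   4.2364 21.5982 19.3267]]
dab sep along rod x 28.14 mm, cap y rel rod 0.84 mm, dyaw 0.16
rodR dab in obj: x 11.4 y 40.3 yaw 4.6 vs 4.6
rodY dab in obj: x 11.0 y 40.7 yaw -0.0 vs 1.6
rodG dab in obj: x 10.9 y 40.4 yaw 6.3 vs 5.8
rodB dab in obj: x 11.4 y 40.2 yaw -6.5 vs -6.8
capR dab in obj: x -11.7 y 40.6 yaw 11.3 vs 12.7
capG dab in obj: x -11.1 y 40.6 yaw -2.2 vs -2.1
capB dab in obj: x -13.1 y 39.4 yaw -18.4 vs -18.3
capY dab in obj: x -11.2 y 40.1 yaw -21.8 vs -19.4
```

{"name": "step_arm", "arguments": {
  "commands": [5,0.003,-0.001,0,0,0,0,5,0.006,-0.001,0,0,0,0,5,0.007,-0.001,0,0,0,0,5,0.007,-0.001,0,0,0,0,5,0.007,-0.001,0,0,0,0,5,0.007,-0.001,0,0,0,0,5,0.007,-0.001,0,0,0,0,5,0.007,-0.001,0,0,0,0,5,0.007,-0.001,0,0,0,0,5,0.007,-0.001,0,0,0,0]
}}

```text
clock: 11.55
position: [0.6003, -0.2362, 0.0072]
ee_rot: [0.678, 0.735, 0.0, 0.0]
ft_force: [-0.0, -0.8, -2.5]
grip_width: 0.245
grasp_force: 39.2
```

```bash
python3 - <<'E'
from dab import *
shot("w5"); rel("w5","R",.63,-.21)
E
python3 go.py 0.5989 -0.2358 0.0075 4.56
```

```text
[[ 0.6225 -0.1941  3.9005 21.3312 19.2961]
 [ 0.6466 -0.192   4.3987 21.5709 19.3083]]
dab sep along rod x 24.11 mm, cap y rel rod -0.22 mm, dyaw -0.50
pos [ 0.6003 -0.2362  0.0073] yaw 4.56 | shift [-0.0023  0.0007  0.0004] turn -0.0 F [-0.5 -0.1 -2.7]
```

{"name": "step_arm", "arguments": {
  "commands": [5,0.001,0,0,0,0,0,5,0.0015,0,0,0,0,0,5,0.0015,0,-0.0005,0,0,0,5,0.0015,0,-0.0005,0,0,0,40,0.0015,0,-0.0005,0,0,0,40,0.0015,0,-0.0005,0,0,0,40,0.0015,0,-0.0005,0,0,0,40,0.0015,0,0.05,0,0,0,40,0.0015,0,0.15,0,0,0,40,0.0015,0,0.2,0,0,0]
}}

```text
clock: 12.85
position: [0.6024, -0.2363, 0.1308]
ee_rot: [0.678, 0.735, 0.001, 0.002]
ft_force: [1.2, -0.1, -0.5]
grip_width: 0.469
grasp_force: 0.0
```

```bash
python3 - <<'E'
from dab import *
shot("w6"); rel("w6","R",.63,-.21)
im=ortho("w6",.56,.69,-.30,-.17,.032,.25); cv2.imwrite("pics/w6v.png",cv2.convertScaleAbs(im,alpha=1.6,beta=15))
E
python3 go.py 0 0 0 0
```

```text
[[ 0.623  -0.1938  4.316  21.0298 18.9743]
 [ 0.6462 -0.1919  4.2891 21.178  19.1525]]
dab sep along rod x 23.24 mm, cap y rel rod -0.18 mm, dyaw 0.03
pos [ 0.6037 -0.2367  0.1341] yaw 4.57 | shift [-1.0062  0.3944 -0.2235] turn -0.0254 F [ 2.6 -0.8  3.8]
```

View pics/w6v.png

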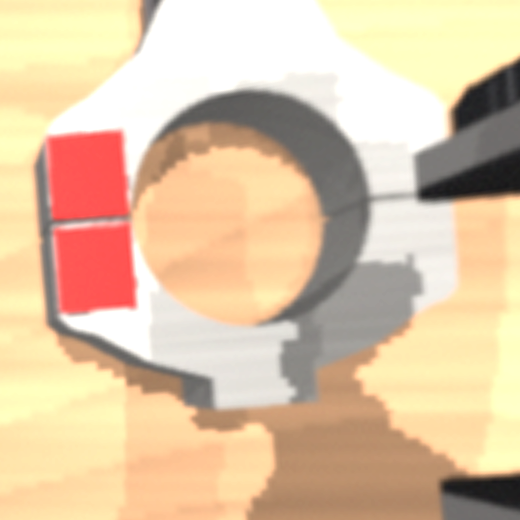

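cap_red is closed up cleanly: the joint line is visible at (90,219) to (400,200), and the bore is a full circle. Next is cap_yellow.

{"name": "step_arm", "arguments": {
  "commands": [55,-0.249,-0.131,0,0,0,-0.1365,55,-0.249,-0.131,0,0,0,-0.1365,55,-0.249,-0.131,0,0,0,-0.1365,55,-0.249,-0.131,-0.05,0,0,-0.1365,55,-0.249,-0.131,-0.13,0,0,-0.1365,55,-0.249,-0.131,-0.18,0,0,-0.1365,55,-0.249,-0.131,-0.2,0,0,-0.1365,55,-0.249,-0.131,-0.2,0,0,-0.1365,55,-0.249,-0.131,-0.2,0,0,-0.1365,55,-0.249,-0.131,-0.2,0,0,-0.1365]
}}

```text
clock: 14.15
position: [0.4524, -0.3153, 0.0084]
ee_rot: [0.819, 0.574, 0.0, 0.001]
ft_force: [-0.1, 0.4, -0.8]
grip_width: 0.645
grasp_force: 0.0
```

{"name": "step_arm", "arguments": {
  "commands": [5,0,0,0,0,0,0,5,0,0,0,0,0,0,5,0,0,0,0,0,0,5,0,0,0,0,0,0,5,0,0,0,0,0,0,5,0,0,0,0,0,0,5,0,0,0,0,0,0,5,0,0,0,0,0,0,5,0,0,0,0,0,0,5,0,0,0,0,0,0],
  "squeeze": 40
}}

```text
clock: 15.4
position: [0.4518, -0.3149, 0.0077]
ee_rot: [0.819, 0.574, -0.0, 0.0]
ft_force: [-2.8, 0.9, 5.2]
grip_width: 0.25
grasp_force: 37.6
```

```bash
python3 go.py 0.5805 -0.0806 0.1 1.2
```

```text
pos [ 0.4518 -0.3149  0.0077] yaw -20.01 | shift [0.2145 0.3905 0.1538] turn 0.1178 F [-2.8  0.9  5.2]
```

{"name": "step_arm", "arguments": {
  "commands": [5,0,0,0.08,0,0,0,5,0,0,0.154,0,0,0,5,0.2145,0.3905,0.154,0,0,0.118,5,0.2145,0.3905,0.154,0,0,0.118,5,0.2145,0.3905,0.154,0,0,0.118,5,0.2145,0.3905,0.154,0,0,0.118,5,0.2145,0.3905,0.154,0,0,0.118,5,0.2145,0.3905,0.154,0,0,0.118,5,0.2145,0.3905,0.08,0,0,0.118,5,0.2145,0.3905,0.05,0,0,0.118]
}}

```text
clock: 16.65
position: [0.5782, -0.0828, 0.0348]
ee_rot: [0.7, 0.714, -0.002, -0.001]
ft_force: [-0.5, -0.1, -3.0]
grip_width: 0.246
grasp_force: 38.4
```

{"name": "step_arm", "arguments": {
  "commands": [5,0,0,0,0,0,0,5,0,0,-0.025,0,0,0,5,0,0,-0.042,0,0,0,5,0,0,-0.048,0,0,0,5,0,0,-0.048,0,0,0,5,0,0,-0.048,0,0,0,5,0.005,0,-0.048,0,0,0,5,0.01,0,-0.048,0,0,0,5,0.01,0,-0.048,0,0,0,5,0.01,0,-0.048,0,0,0]
}}

```text
clock: 17.9
position: [0.5864, -0.0804, 0.0084]
ee_rot: [0.699, 0.715, 0.0, -0.0]
ft_force: [0.5, 0.5, -2.0]
grip_width: 0.245
grasp_force: 38.4
```

```bash
python3 - <<'E'
from dab import *
shot("w7"); rel("w7","Y",.625,-.06)
E
python3 go.py 0.5904 -0.08 0.0077 1.2
```

```text
[[ 0.6377 -0.0383  0.8952 21.3841 18.8922]]
pos [ 0.5864 -0.0805  0.0084] yaw 1.24 | shift [ 0.0067  0.0008 -0.0011] turn -0.0002 F [-0.3 -0.8 -1.8]
```

```bash
python3 - <<'E'
from dab import *
im=ortho("w7",.54,.68,-.15,-.01,.032,.25); cv2.imwrite("pics/w7v.png",cv2.convertScaleAbs(im,alpha=1.6,beta=15))
h=cv2.cvtColor(im,cv2.COLOR_BGR2HSV); 
u=int((-.01+.0385)/.00025);v=int((.68-.611)/.00025);print(h[v-20:v+21:10,u-20:u+21:20].tolist())
E
```

```text
[[[28, 158, 186], [28, 159, 186], [23, 169, 184]], [[28, 158, 186], [28, 158, 186], [23, 169, 184]], [[28, 156, 186], [28, 158, 186], [23, 168, 184]], [[28, 158, 186], [28, 159, 186], [23, 169, 184]], [[28, 157, 187], [28, 158, 186], [23, 169, 184]]]
```

View pics/w7v.png

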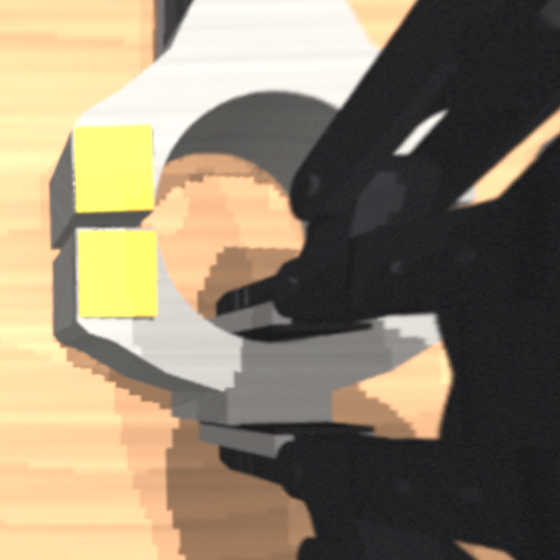

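The yellow cap dab at (118,273) is two-toned from a reflection. The gap to the rod dab is about 4.5 mm and it is square. I'll loosen the hue limit and measure.

```bash
sed -i 's/(H>24)&(H<34)}/(H>24)\&(H<34)}/; s/"Y":(H>24)/"Y":(H>20)/' dab.py; python3 - <<'E'
from dab import *
rel("w7","Y",.625,-.06)
E
```

```text
[[ 0.6115 -0.0392 -0.     21.     19.    ]
 [ 0.6377 -0.0383  1.5911 21.2904 19.0899]]
dab sep along rod x 26.23 mm, cap y rel rod -0.22 mm, dyaw -1.59
```

{"name": "step_arm", "arguments": {
  "commands": [5,0.002,0,0,0,0,0.003,5,0.004,0,0,0,0,0.003,5,0.0052,0,0,0,0,0.003,5,0.0052,0,-0.001,0,0,0.003,5,0.0052,0,-0.001,0,0,0.003,40,0.0052,0,-0.001,0,0,0.003,40,0.0052,0,-0.001,0,0,0.003,40,0.0052,0,-0.001,0,0,0.003,40,0.0052,0,0.1,0,0,0.003,40,0.0052,0,0.2,0,0,0.003]
}}

```text
clock: 19.2
position: [0.5892, -0.0804, 0.1297]
ee_rot: [0.696, 0.718, -0.0, -0.001]
ft_force: [1.0, -0.6, 0.5]
grip_width: 0.467
grasp_force: 0.0
```

```bash
cat > chk.py <<'E'
from fit import *
from dab import rel
import sys
n,c,x,y=sys.argv[1],sys.argv[2],float(sys.argv[3]),float(sys.argv[4])
shot(n); rel(n,c,x,y+.02)
for k,dx in(("rod",.0),("cap",.0)):
    p,f,_=fit(n,k,x+dx,y); print(k,p[:2].round(4),p[2].round(2),round(f,3))
im=ortho(n,x-.065,x+.065,y-.065,y+.065,.032,.25); cv2.imwrite(f"pics/{n}v.png",cv2.convertScaleAbs(im,alpha=1.6,beta=15))
E
python3 chk.py w8 Y .6271 -.0786; python3 go.py 0 0 0 0
```

```text
[[ 0.614  -0.0386 -0.     20.25   18.5   ]
 [ 0.6373 -0.0383  1.8476 20.8037 18.7886]]
dab sep along rod x 23.33 mm, cap y rel rod 0.40 mm, dyaw -1.85
rod [ 0.6279 -0.0787] 2.7 -0.864
cap [ 0.6274 -0.0785] -79.13 -0.808
pos [ 0.5931 -0.0801  0.1386] yaw 1.81 | shift [-0.9885  0.1335 -0.231 ] turn -0.01 F [4.  0.7 7. ]
```

View pics/w8v.png

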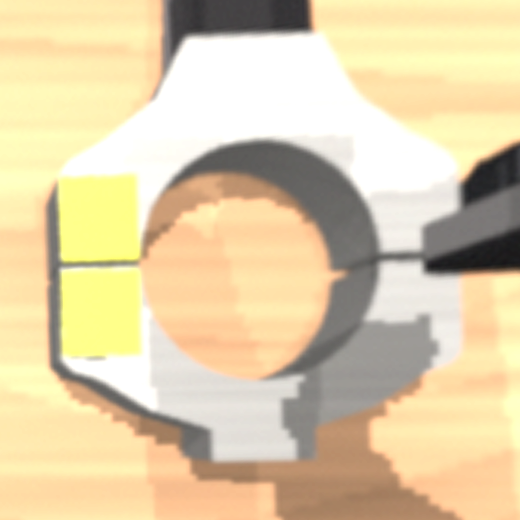

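cap_yellow is closed up too, with an even joint from (60,264) to (420,257). Now cap_blue.

{"name": "step_arm", "arguments": {
  "commands": [55,-0.2385,-0.14,0,0,0,-0.112,55,-0.2385,-0.14,0,0,0,-0.112,55,-0.2385,-0.14,0,0,0,-0.112,55,-0.2385,-0.14,-0.05,0,0,-0.112,55,-0.2385,-0.14,-0.13,0,0,-0.112,55,-0.2385,-0.14,-0.18,0,0,-0.112,55,-0.2385,-0.14,-0.2,0,0,-0.112,55,-0.2385,-0.14,-0.2,0,0,-0.112,55,-0.2385,-0.14,-0.2,0,0,-0.112,55,-0.2385,-0.14,-0.2,0,0,-0.112]
}}

```text
clock: 20.5
position: [0.4473, -0.1648, 0.0095]
ee_rot: [0.811, 0.585, 0.0, 0.001]
ft_force: [0.3, 0.1, 0.2]
grip_width: 0.642
grasp_force: 0.0
```

{"name": "step_arm", "arguments": {
  "commands": [5,0,0,0,0,0,0,5,0,0,0,0,0,0,5,0,0,0,0,0,0,5,0,0,0,0,0,0,5,0,0,0,0,0,0,5,0,0,0,0,0,0,5,0,0,0,0,0,0,5,0,0,0,0,0,0,5,0,0,0,0,0,0,5,0,0,0,0,0,0],
  "squeeze": 40
}}

```text
clock: 21.75
position: [0.4463, -0.1645, 0.0089]
ee_rot: [0.811, 0.585, -0.0, -0.0]
ft_force: [-4.0, 1.0, 8.1]
grip_width: 0.247
grasp_force: 37.6
```

```bash
python3 go.py 0.6028 0.2229 0.18 -6.7
```

```text
pos [ 0.4463 -0.1645  0.0089] yaw -18.41 | shift [0.2608 0.6457 0.2852] turn 0.065 F [-4.   1.   8.1]
```

{"name": "step_arm", "arguments": {
  "commands": [5,0,0,0.1,0,0,0,5,0,0,0.2,0,0,0,5,0.03,0.08,0.28,0,0,0.065,5,0.2608,0.6,0.28,0,0,0.065,5,0.2608,0.6,0.28,0,0,0.065,5,0.2608,0.6,0.28,0,0,0.065,5,0.2608,0.6,0.28,0,0,0.065,5,0.2608,0.6,0.28,0,0,0.065,5,0.2608,0.6,0.28,0,0,0.065,5,0.2608,0.6,0.28,0,0,0.065]
}}

```text
clock: 23.0
position: [0.6021, 0.1992, 0.1754]
ee_rot: [0.746, 0.666, -0.0, -0.001]
ft_force: [0.2, -0.1, -3.4]
grip_width: 0.246
grasp_force: 41.5
```

{"name": "step_arm", "arguments": {
  "commands": [5,0,0.048,0,0,0,0,5,0,0.048,0,0,0,0,5,0,0.048,-0.05,0,0,0,5,0,0.048,-0.15,0,0,0,5,0,0.048,-0.24,0,0,0,5,0,0.048,-0.24,0,0,0,5,0,0.048,-0.24,0,0,0,5,0,0.048,-0.24,0,0,0,5,0,0.048,-0.24,0,0,0,5,0,0.048,-0.24,0,0,0]
}}

```text
clock: 24.25
position: [0.6034, 0.2245, 0.0333]
ee_rot: [0.747, 0.665, 0.001, 0.0]
ft_force: [0.2, -0.1, -2.9]
grip_width: 0.249
grasp_force: 43.0
```

```bash
python3 go.py 0.6029 0.224 0.010 -6.7
```

```text
pos [0.6034 0.2245 0.0333] yaw -6.69 | shift [-0.0008 -0.0008 -0.0389] turn -0.0001 F [ 0.2 -0.1 -2.9]
```

Lower, then slide about 6 mm along the rod's axis (-6.8°).

{"name": "step_arm", "arguments": {
  "commands": [5,-0.001,-0.001,-0.02,0,0,0,5,-0.001,-0.001,-0.034,0,0,0,5,-0.001,-0.001,-0.039,0,0,0,5,-0.001,-0.001,-0.039,0,0,0,5,-0.001,-0.001,-0.039,0,0,0,5,0.004,-0.0015,-0.039,0,0,0,5,0.0085,-0.002,-0.039,0,0,0,5,0.0085,-0.002,-0.039,0,0,0,5,0.0085,-0.002,-0.039,0,0,0,5,0.0085,-0.002,-0.039,0,0,0]
}}

```text
clock: 25.5
position: [0.6084, 0.2232, 0.0091]
ee_rot: [0.747, 0.665, 0.0, 0.0]
ft_force: [0.9, 1.0, -1.2]
grip_width: 0.248
grasp_force: 43.3
```

```bash
python3 - <<'E'
from dab import *
shot("w9"); rel("w9","B",.645,.24)
E
python3 go.py 0.6128 .2228 0.0089 -6.8
```

```text
[[ 0.6376  0.2595 -6.009  19.3798 21.2772]
 [ 0.6658  0.2569 -6.7098 19.381  21.601 ]]
dab sep along rod x 28.28 mm, cap y rel rod -0.63 mm, dyaw 0.70
pos [0.6083 0.2231 0.0091] yaw -6.69 | shift [ 0.0074 -0.0006 -0.0003] turn -0.0006 F [ 0.8  0.5 -1. ]
```

{"name": "step_arm", "arguments": {
  "commands": [5,0.003,0,0,0,0,-0.001,5,0.006,0,0,0,0,-0.002,5,0.0081,0,0,0,0,-0.002,5,0.0081,0,-0.0007,0,0,-0.002,5,0.0081,0,-0.0007,0,0,-0.002,40,0.0081,0,-0.0007,0,0,-0.002,40,0.0081,0,-0.0007,0,0,-0.002,40,0.0081,0,-0.0007,0,0,-0.002,40,0.0081,0,0.1,0,0,-0.002,40,0.0081,0,0.2,0,0,-0.002]
}}

```text
clock: 26.8
position: [0.6126, 0.2229, 0.13]
ee_rot: [0.749, 0.662, -0.0, -0.0]
ft_force: [1.4, 0.8, -0.9]
grip_width: 0.471
grasp_force: 0.0
```

```bash
python3 chk.py w10 B .6492 .2189; python3 go.py 0 0 0 0
```

```text
[[ 0.6423  0.2594 -6.6544 18.9713 20.8296]
 [ 0.6654  0.2571 -6.3402 19.1323 21.2029]]
dab sep along rod x 23.15 mm, cap y rel rod -0.29 mm, dyaw -0.31
rod [0.65   0.2186] -5.4 -0.847
cap [0.6502 0.2182] -81.41 -0.816
pos [0.6158 0.2251 0.1395] yaw -7.04 | shift [-1.0263 -0.3752 -0.2326] turn 0.0391 F [2.8 2.5 6.8]
```

View pics/w10v.png

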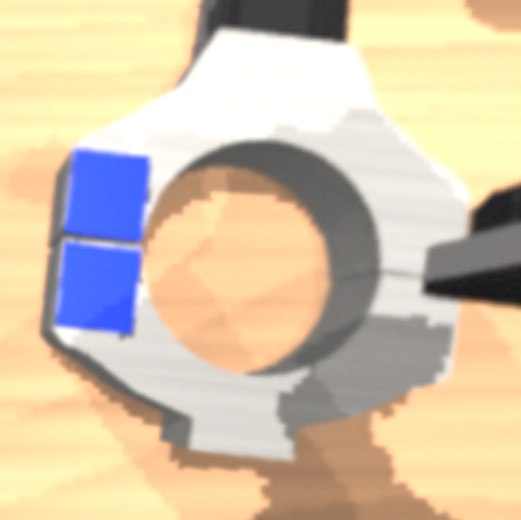

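cap_blue is closed up: the dabs meet at (100,240) and the joint is even. Last is cap_green.

{"name": "step_arm", "arguments": {
  "commands": [55,-0.258,-0.3635,0,0,0,0.0275,55,-0.258,-0.3635,0,0,0,0.0275,55,-0.258,-0.3635,0,0,0,0.0275,55,-0.258,-0.3635,0,0,0,0.0275,55,-0.258,-0.3635,0,0,0,0.0275,55,-0.258,-0.3635,-0.08,0,0,0.0275,55,-0.258,-0.3635,-0.16,0,0,0.0275,55,-0.258,-0.3635,-0.2,0,0,0.0275,55,-0.258,-0.3635,-0.2,0,0,0.0275,55,-0.258,-0.3635,-0.2,0,0,0.0275]
}}

```text
clock: 28.1
position: [0.4589, 0.0052, 0.01]
ee_rot: [0.72, 0.694, 0.001, 0.001]
ft_force: [0.1, 0.6, -0.6]
grip_width: 0.639
grasp_force: 0.0
```

{"name": "step_arm", "arguments": {
  "commands": [5,0,0,0,0,0,0,5,0,0,0,0,0,0,5,0,0,0,0,0,0,5,0,0,0,0,0,0,5,0,0,0,0,0,0,5,0,0,0,0,0,0,5,0,0,0,0,0,0,5,0,0,0,0,0,0,5,0,0,0,0,0,0,5,0,0,0,0,0,0],
  "squeeze": 40
}}

```text
clock: 29.35
position: [0.4587, 0.0048, 0.0101]
ee_rot: [0.72, 0.694, 0.0, 0.001]
ft_force: [-3.0, -0.6, 9.6]
grip_width: 0.248
grasp_force: 37.0
```

```bash
python3 go.py 0.6177 0.0673 0.1 6.0
```

```text
pos [0.4587 0.0048 0.0101] yaw -2.12 | shift [0.265  0.1041 0.1499] turn 0.0451 F [-3.  -0.6  9.6]
```

{"name": "step_arm", "arguments": {
  "commands": [5,0,0,0.08,0,0,0,5,0,0,0.15,0,0,0,5,0.265,0.104,0.15,0,0,0.045,5,0.265,0.104,0.15,0,0,0.045,5,0.265,0.104,0.15,0,0,0.045,5,0.265,0.104,0.15,0,0,0.045,5,0.265,0.104,0.15,0,0,0.045,5,0.265,0.104,0.08,0,0,0.045,5,0.265,0.104,0.05,0,0,0.045,5,0.265,0.104,0.05,0,0,0.045]
}}

```text
clock: 30.6
position: [0.6159, 0.0666, 0.0382]
ee_rot: [0.669, 0.743, -0.001, -0.001]
ft_force: [-0.1, -0.2, -3.0]
grip_width: 0.248
grasp_force: 40.0
```

{"name": "step_arm", "arguments": {
  "commands": [5,0,0,0,0,0,0,5,0,0,-0.025,0,0,0,5,0,0,-0.042,0,0,0,5,0,0,-0.0485,0,0,0,5,0,0,-0.0485,0,0,0,5,0,0,-0.0485,0,0,0,5,0.005,0.0005,-0.0485,0,0,0,5,0.0085,0.001,-0.0485,0,0,0,5,0.0085,0.001,-0.0485,0,0,0,5,0.0085,0.001,-0.0485,0,0,0]
}}

```text
clock: 31.85
position: [0.6223, 0.0682, 0.0102]
ee_rot: [0.669, 0.743, 0.0, 0.0]
ft_force: [-4.1, -0.5, 4.9]
grip_width: 0.248
grasp_force: 41.4
```

```bash
python3 - <<'E'
from dab import *
shot("w11"); rel("w11","G",.66,.09)
E
python3 go.py 0.6276 .0683 0.0096 5.9
```

```text
[[ 0.6441  0.1117  4.1849 20.7616 18.8581]
 [ 0.6715  0.1137  5.3558 21.1572 18.847 ]]
dab sep along rod x 27.52 mm, cap y rel rod 0.60 mm, dyaw -1.17
pos [0.6223 0.0682 0.0102] yaw 6.02 | shift [ 0.0088  0.0001 -0.001 ] turn -0.0006 F [-3.5 -0.2  5.7]
```

{"name": "step_arm", "arguments": {
  "commands": [5,0.001,0,0.001,0,0,0.001,5,0.004,0,0.001,0,0,0.002,5,0.0072,0,0.001,0,0,0.002,5,0.0072,0,0.0005,0,0,0.002,5,0.0072,0,0.0005,0,0,0.002,40,0.0072,0,0.0005,0,0,0.002,40,0.0072,0,0.0005,0,0,0.002,40,0.0072,0,0.0005,0,0,0.002,40,0.0072,0,0.1,0,0,0.002,40,0.0072,0,0.2,0,0,0.002]
}}

```text
clock: 33.15
position: [0.6261, 0.068, 0.131]
ee_rot: [0.667, 0.745, -0.0, -0.001]
ft_force: [0.8, -0.6, -0.3]
grip_width: 0.47
grasp_force: 0.0
```

```bash
python3 chk.py w12 G .6641 .0725; python3 go.py 0 0 0 0
```

```text
[[ 0.6481  0.1118  4.0856 19.8957 18.3105]
 [ 0.6711  0.1138  5.5275 20.4769 18.0608]]
dab sep along rod x 23.12 mm, cap y rel rod 0.26 mm, dyaw -1.44
rod [0.6646 0.0728] 6.73 -0.852
cap [0.6638 0.0728] -126.15 -0.816
pos [0.6297 0.0695 0.1402] yaw 6.39 | shift [-1.0495 -0.1158 -0.2337] turn -0.0355 F [4.1 0.9 7.3]
```

View pics/w12v.png

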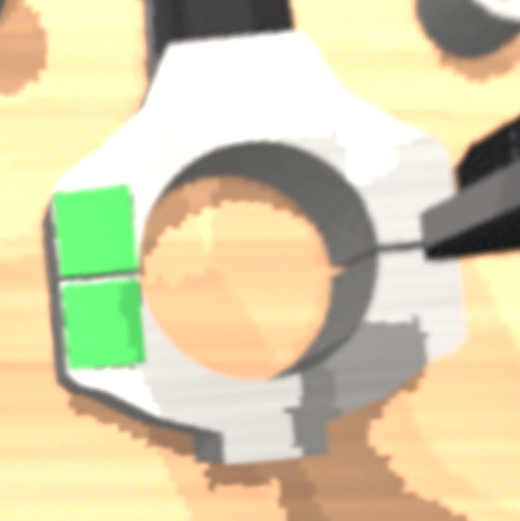

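cap_green is closed up, with the joint running from (60,275) to (425,245). I'll retreat and take a last overall look.

{"name": "step_arm", "arguments": {
  "commands": [40,0,0,0.1,0,0,0,40,0,0,0.2,0,0,0,40,-0.1,0,0.25,0,0,0,40,-0.2,0,0.25,0,0,0,40,-0.3,0,0.25,0,0,0,40,-0.3,0,0.25,0,0,0,40,-0.3,0,0.25,0,0,0,40,-0.3,0,0.25,0,0,0,40,-0.3,0,0.25,0,0,0,40,-0.3,0,0.25,0,0,0]
}}

```text
clock: 34.45
position: [0.4469, 0.0682, 0.2796]
ee_rot: [0.667, 0.745, 0.0, -0.001]
ft_force: [-0.9, -0.2, 0.3]
grip_width: 0.47
grasp_force: 0.0
```

```bash
python3 - <<'E'
from h import *
cv2.imwrite("pics/top1.png",cv2.resize(camera("top")[:,:,::-1],(800,600),interpolation=cv2.INTER_CUBIC))
E
```

```text
(no output)
```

View pics/top1.png

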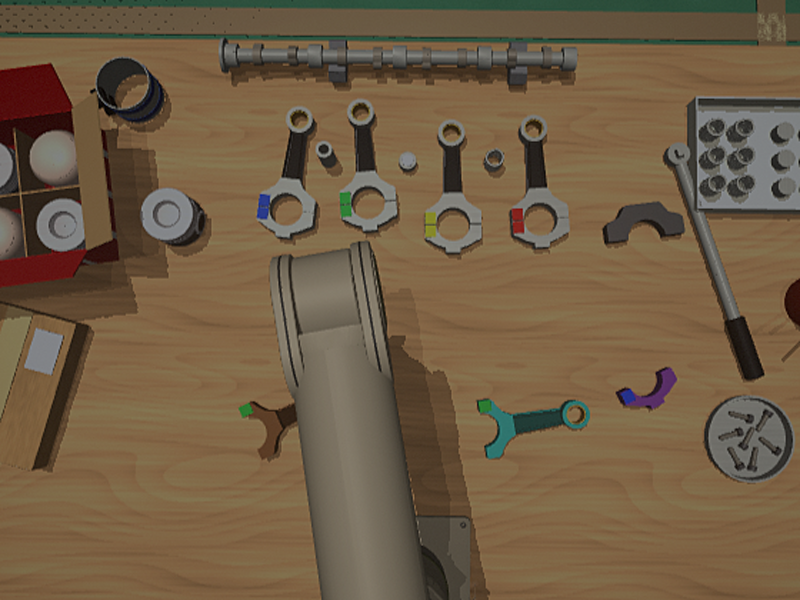

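All four rods now have full circles with matching dabs, at (290,210), (370,205), (455,223) and (540,220). The rods and piston_b are where they were. Piston_a is hidden under the arm but was never touched.

```bash
python3 -c "
from workcell import *
print(hand_in())"
```

```text
the job is handed in; nothing more can be done
None
```

The job is handed in at about 34.5 s of the 115 s: all four caps are closed up square on their matching rods and released, and the rods and the visible piston_b had not moved in the last picture (piston_a was behind the arm there, and no move went near it).

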